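# Show the maker's mark under the tall candlestick to the camera

## Robot

A 6-joint arm with a two-finger parallel gripper is mounted at the origin on the work surface. World frame = base frame: x ahead of the robot, y to its left, z up, the work surface at z = 0. Lengths are in mm, angles in rad, forces in N, time in s.
With the tool pointing down it reaches from about 350 to 725 mm from the base axis. Payload 4.3 kg.
Tool frame: the origin (TCP) lies on the centre line of the jaws, within the pads' length; the fingertips stand 22 mm ahead of it and the grasp point (between the pads) lies 3 mm ahead of it; z points along the fingers, y is the line along which they close (so a half turn about z gives the same grasp; the last joint's range is limited). The gripper opens to 85 mm and grips with 20 to 120 N. Pads are 22 mm wide; open, the fingers measure 114 mm over their backs; the gripper's body (76 mm by 85 mm) begins 54 mm behind the grasp point. The pads swing forward as they close: fully open they stand 13 mm farther back than shut.
Start: joints at [1.223, 0.377, 0.081, 1.274, 0, 1.46], TCP at [135.454, 558.853, 253.329] pointing down, gripper open.
Joint ranges: [-2.72, 2.72], [-0.84, 1.66], [-1.02, 1.22], [-1.77, 2.12], [-1.37, 1.28], [-3.14, 3.14]. Speed limits (rad/s): [2.57, 2.57, 3.14, 3.14, 3.14, 3.14].

## Interface

Orientations are given as a rotation vector (axis times angle).
In Python, from rig import ctrl, optics gives the robot as it stands.
- The arm moves only by the tool apply_moves, never from a script. Its argument "targets" is a list of rows, each an object with "delta_pos": the shift along the tool's x, y, z each as a share of 200 mm, from -1 to 1, a list of three; "rotation": the turn, a rotation vector about the tool's x, y, z each as a share of pi rad, from -1 to 1, a list of three. A call has 1 to 8 rows; each row is the pose to reach, as a shift and turn from the pose commanded when the call began, along the tool's axes at that moment, turning the shorter way round; what a row does not reach only later rows make up. A row lasts 1/8 s, in which the tool goes at most 62.5 mm and 10.7 degrees, less where a joint would pass 70% of its speed; a pose out of reach is approached as far as the arm can. A call with a number of a shift or a turn outside -1 to 1 is refused whole. A call with a gripper value outside its range is refused whole. "jaw" is the opening, from -1 (shut) to 1 (fully open), set as the call begins (left out, the last holds). The fingers move at their own pace and stop on an object; the grip force is fixed at half the most. Time passes only in rows, so rows that repeat a pose let the fingers close. It gives the time, the measured TCP pose, the force, the opening and the grip force at its end, in the units of the state.
- ctrl.observe(): the state, without advancing time (a new reading comes with each control period).
- optics.read_camera(name): name is "scene" or "top" or "wrist"; returns a dict with "frame" (480x640x3 uint8, red, green, blue), "camera_matrix" (3x3 intrinsics, pixels), "k1" (the pictures are not rectified: a ray, as slopes to the right and down, at radius r is drawn at 1 + k1 r^2 times it, then the intrinsics apply), "T" (4x4, takes a point from camera to world coordinates). Camera axes: x right, y up, looking along -z (the intrinsics and any distortion apply to the point x, -y, -z); pixel columns grow to the right and rows downward; lengths in mm; the calibration is good to about 2 mm. A picture is of the moment at which its call begins. There is no depth.
- ctrl.close_job(): hands the job in; it is judged then, once.
The state is a dict: "t": time; "qpos": joint angles; "dq": joint speeds; "joint_efforts": joint torques, N m; "eef_pos": TCP position; "orientation": TCP orientation; "ft_force": force on the tool from outside, world axes, zero at the start; "moment": the same for the moment, N m; "grip_width": opening from 0.0 (shut) to 1.0 (fully open); "gripper_force": force on a finger pad.
Only numpy, scipy, OpenCV 4.12 (cv2) and the standard library are available. Lean on these libraries where they do the work, as an engineer would, in place of code of your own. Each camera call takes 0.05 s, during which the arm holds its last target. There are 200 camera calls.

## Task

We are photographing the maker's marks on the brass. First slide the camera along its rails, by the handle on top, all the way to the stop at the far end; then take the longer of the two candlesticks out of the wooden tray and hold it up in the air lying level, the underside of its foot squarely facing the lens, 12 cm in front of the lens and centred on it (same height, not off to the side). Finish while still holding it there, still and clear of everything, with the camera still at its stop, and leave the other things in the tray and the small white cup where they are.

Things in the scene. Friction and masses are not known exactly. Their poses are not given: they have to be found in the camera images.
- carriage (a joint): position of the camera carriage on its slide, in m: 0 at the end near the robot, 0.140 at the far stop. It runs stiffly (about 2.5 N of friction) and stays where it is left.
- lens (a point): centre of the camera's lens front, 135 mm above the work surface, moving with the carriage. x axis: the slide direction, away from the robot; the camera looks level along -y (from the table's left to its right); z up. The camera is a black box 105 x 46 x 72 mm (x, y, z), its top 170 mm above the work surface; lens barrel 56 mm in diameter.
- grip (a point): centre of the top face of the handle on top of the camera, 208 mm above the work surface. The handle is an upright rubber block, 50 mm along the slide (x), 16 mm thick across it (y), 38 mm tall, standing on the camera's top; pinch it from above across its thickness. Same axes as lens.
- tall: the longer brass candlestick, 190 mm, on its side in the tray, 0.27 to 0.53 kg. Origin under its middle; x along it towards the foot, z up. On its axis (z = 30 mm), from the foot end: square foot 60 x 60, 14 thick; collar 36 x 36, 10 thick; square stem 18 x 18, 124 long; square drip plate 60 x 60, 8 thick; round candle socket 28 across, 34 long (mm). Balances 77 mm from the foot's underside.
- tall_foot (a point): centre of the underside of the longer candlestick's foot (the face with the three small marks), at x = +95 mm, z = 30 mm in its body frame; its x axis points out of the foot along the candlestick.
- tall_top (a point): the other end of the longer candlestick, centre of the candle socket's mouth, at x = -95 mm, z = 30 mm in its body frame.
- tray: shallow open wooden tray, fixed, 312 x 252 x 30 mm, walls and floor 6 mm thick; origin under its centre, x along its long side. Both candlesticks lie roughly along its x, foot towards +x, side by side about 130 mm apart; which lies on which side varies.
- short: the shorter brass candlestick, 120 mm long, otherwise the same make; origin under its middle, x towards its foot. To be left alone.
- napkin_ring: brass napkin ring, 42 mm in diameter, 30 mm tall, standing in the tray behind the shorter candlestick; origin under its centre. To be left alone.
- sugar_bowl: white china cup, 84 mm in diameter, 65 mm tall, beyond the tray and the slide; origin under its centre. To be left alone.
Mind the look-alikes: they are no part of the job. What is shaped like the tall but purple is not meant.

How it is judged (in metres and radians):
On the way, in this order (a step that is already met when the one before it is completed fails the run):
1. the camera is slid to the far stop (within 5 mm) while the longer candlestick still lies where it was (moved less than 30 mm) (value of joint carriage above 0.135 m and distance of tall from where it was at the start of the episode below 0.03 m), for 0.2 s.
2. the longer candlestick is lifted out of the tray by the fingers (height (world z) of each of tall_foot, tall_top above 0.08 m and contact force between tall and the fingers above 1 N), for 0.2 s.
At the end, for the whole second after the job is handed in: Camera within 7 mm of its far stop; the longer candlestick at rest in the fingers, off the tray, foot towards the lens: the centre of the foot's underside 100 to 140 mm in front of the lens and within 18 mm of its axis sideways and in height, its length within 0.16 rad of that axis (value of joint carriage above 0.133 m and y of tall_foot in the frame of lens between -0.14 and -0.1 m and x of tall_foot in the frame of lens between -0.018 and 0.018 m and z of tall_foot in the frame of lens between -0.018 and 0.018 m and y of tall_top in the frame of lens below -0.25 m and angle between the x axis of tall and the y axis of lens, either way round below 0.16 rad and height (world z) of tall_top above 0.09 m and contact force between tall and the fingers above 1 N and contact force between tall and tray below 0.1 N and linear speed of tall below 0.03 m/s and angular speed of tall below 0.2 rad/s); the arm keeps its last pose, push and grip.
It fails at once if another piece in the tray (shorter candlestick, napkin ring) is moved more than 40 mm (distance of any of short, napkin_ring from where it was at the start of the episode above 0.04 m).
It fails at once if the small white cup is moved more than 40 mm (distance of sugar_bowl from where it was at the start of the episode above 0.04 m).
It also fails if it takes over 48 s, if anything falls off the work surface, if the arm or the gripper's body presses on something with over 40 N, if the wrist force passes 120 N, or if a joint passes its speed limit or range.

## Working session

There is one attempt and no reset: what is moved stays moved. The work goes in short steps, Python scripts to look and compute and a tool call to move; the robot and the scene stay as the last step left them, time stands still between calls to the robot, and variables do not carry over. Pictures are saved under pics/ and viewed, at most 10 in all, crops included, and the job is handed in when it is done.

Besides the shell and the picture viewer there is one more tool, called after "Call:" as a command line: name --argument value ..., lists and objects as JSON in quotes. apply_moves: Moves the arm, as the interface text tells. Shift numbers are shares of 200 mm and turn numbers shares of pi rad, none past 1 either way. Its arguments: {"type":"object","properties":{"targets":{"type":"array","items":{"type":"object","properties":{"delta_pos":{"type":"array","items":{"type":"number","minimum":-1,"maximum":1}},"rotation":{"type":"array","items":{"type":"number","minimum":-1,"maximum":1}}}}},"jaw":{"type":"number"}},"required":["targets"]}

```bash
mkdir -p pics
cat > h.py <<'E'
import numpy as np, cv2
from rig import ctrl, optics
from scipy.spatial.transform import Rotation as R
def snap(n,fn):
    d=optics.read_camera(n); cv2.imwrite(f'pics/{fn}.png',d['frame'][:,:,::-1])
    np.savez(f'pics/{fn}.npz',K=d['camera_matrix'],k1=d['k1'],T=d['T']); return d
def px2w(fn,uv,z):
    d=np.load(f'pics/{fn}.npz');K=d['K'];k=float(d['k1']);T=d['T'];out=[]
    P=cv2.undistortPoints(np.array(uv,float).reshape(-1,1,2),K,np.array([k,0,0,0,0.])).reshape(-1,2)
    z=np.broadcast_to(z,len(P))
    for p,zz in zip(P,z):
        r=T[:3,:3]@[p[0],-p[1],-1]; o=T[:3,3]; out.append(o+r*(zz-o[2])/r[2])
    return np.array(out).round(1)
def w2px(fn,X):
    d=np.load(f'pics/{fn}.npz');T=np.linalg.inv(d['T']);c=np.atleast_2d(X)@T[:3,:3].T+T[:3,3]
    return cv2.projectPoints(c*[1,-1,-1],np.zeros(3),np.zeros(3),d['K'],np.array([float(d['k1']),0,0,0,0.]))[0].reshape(-1,2).round(1)
def delta(pos,rot):  # target pose (mm, Rotation) -> shares from current measured pose
    s=ctrl.observe();r=R.from_rotvec(s['orientation'])
    return (r.inv().apply(np.array(pos)-s['eef_pos'])/200).round(4),((r.inv()*rot).as_rotvec()/np.pi).round(4)
E
python3 - <<'E'
from h import *
s=ctrl.observe();print(s)
print(R.from_rotvec(s['orientation']).as_matrix().round(3))
for n in('scene','top'):
    d=snap(n,n+'0');print(n,d['T'].round(2),d['camera_matrix'],d['k1'])
E
```

```text
{'t': 0.0, 'qpos': array([1.22269474e+00, 3.78083432e-01, 7.96424927e-02, 1.27439302e+00,
       2.37191822e-06, 1.46049548e+00]), 'dq': array([ 0.00068439, -0.00053239, -0.00062256,  0.00077491, -0.0006828 ,
        0.00151372]), 'joint_efforts': array([-2.50454814e-04, -4.63607025e+01,  2.69874215e+01,  2.10646290e-02,
       -3.03181296e-04,  1.57330575e-06]), 'eef_pos': array([135.23787873, 558.25129708, 252.35562218]), 'orientation': array([-3.72601653e-01, -3.11894848e+00,  3.11569643e-03]), 'ft_force': array([-0.85086986,  0.0371367 , -0.75525899]), 'moment': array([-0.05845896,  0.00689899, -0.04515916]), 'gripper_force': 0.0, 'grip_width': 1.0024851347880304}
[[-0.972  0.236 -0.001]
 [ 0.236  0.972 -0.002]
 [ 0.    -0.002 -1.   ]]
scene [[ 8.90000e-01 -2.90000e-01  3.40000e-01  9.65320e+02]
 [ 4.50000e-01  5.80000e-01 -6.80000e-01 -8.73510e+02]
 [-0.00000e+00  7.60000e-01  6.50000e-01  1.00498e+03]
 [ 0.00000e+00  0.00000e+00  0.00000e+00  1.00000e+00]] [[580.05382543   0.         324.25953917]
 [  0.         580.05382543 248.66857054]
 [  0.           0.           1.        ]] -0.06351762175762317
top [[-2.00000e-02  1.00000e+00 -8.00000e-02  3.66040e+02]
 [-1.00000e+00 -2.00000e-02 -0.00000e+00  5.26000e+00]
 [-0.00000e+00  8.00000e-02  1.00000e+00  1.55956e+03]
 [ 0.00000e+00  0.00000e+00  0.00000e+00  1.00000e+00]] [[519.20301224   0.         324.04828006]
 [  0.         519.20301224 241.35410477]
 [  0.           0.           1.        ]] 0.04342967495056483
```

View pics/top0.png

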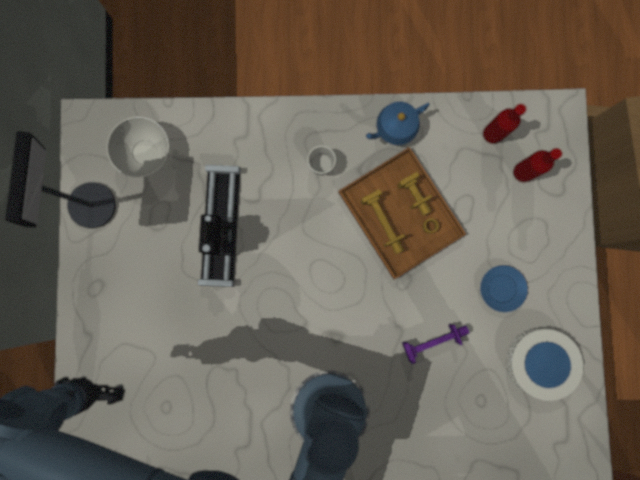

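View pics/scene0.png

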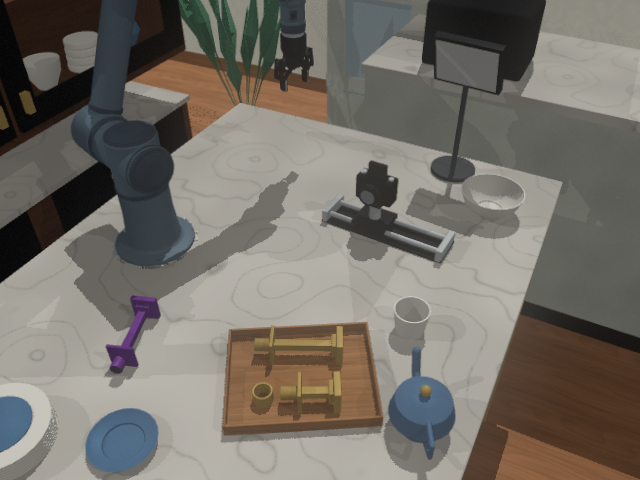

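Top view: the robot is at (330,420), and up in the image is +x. The camera on its rails is at (215,233), the tray at (402,213), and the tall candlestick runs from its foot at (371,197) to its socket at (402,250). The cup is at (324,160). Next I'll enlarge these areas.

Run:
```python
from h import *
t=cv2.imread('pics/top0.png');s=cv2.imread('pics/scene0.png')
f=lambda i,x,y,w,h,k:cv2.resize(i[y:y+h,x:x+w],None,fx=k,fy=k,interpolation=cv2.INTER_CUBIC)
a=f(t,185,155,65,140,4);b=f(t,335,145,135,140,4)
cv2.imwrite('pics/c0.png',np.hstack([a,b]))
c=f(s,310,150,160,120,5);cv2.imwrite('pics/c1.png',c)
```

```text
(no output)
```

View pics/c0.png

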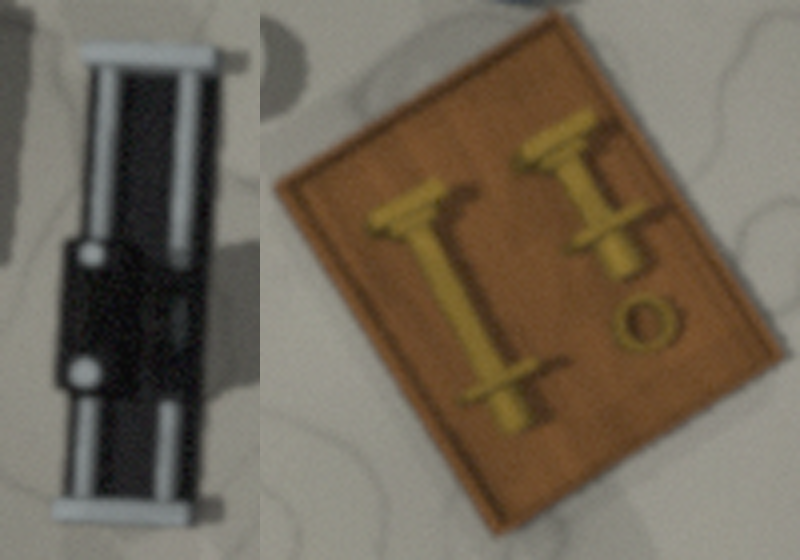

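View pics/c1.png

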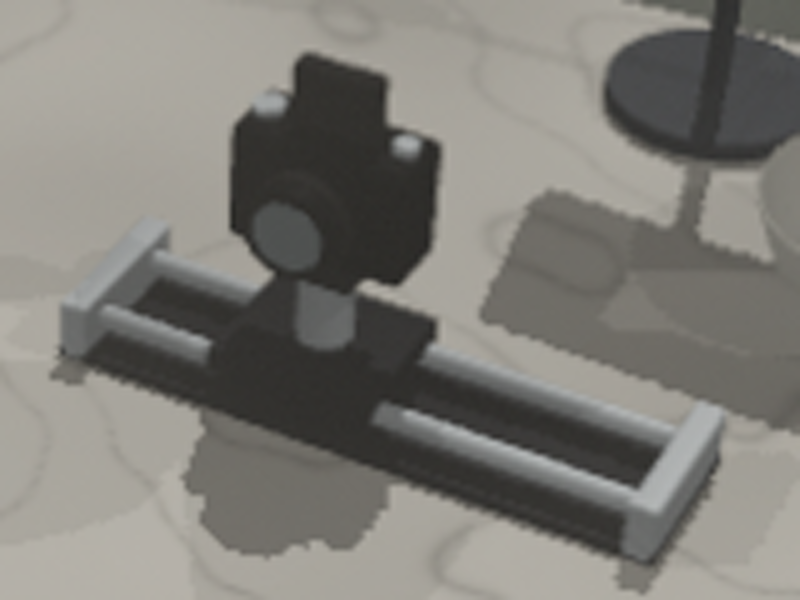

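Run:
```python
from h import *
t=lambda p,x=185,y=155:[(x+a/4,y+b/4) for a,b in p]
tr=lambda p:[(335+(a-260)/4,145+b/4+0+10) for a,b in p]
tr=lambda p:[(335+(a-260)/4,145+b/4) for a,b in p]
print('foot edge(far L,R) z60',px2w('top0',tr([(368,218),(443,182)]),60))
print('stem z39',px2w('top0',tr([(428,240),(485,362)]),39))
print('plate ends z60',px2w('top0',tr([(460,398),(540,362)]),60))
print('socket end z44',px2w('top0',tr([(514,430)]),44))
print('tray corners z30',px2w('top0',tr([(277,187),(557,10),(783,355),(498,533)]),30))
print('rails z25',px2w('top0',t([(107,70),(85,497),(188,70),(164,497)]),25))
print('bars z30',px2w('top0',t([(82,57),(215,60),(55,510),(192,512)]),30))
print('knobs top z174',px2w('top0',t([(92,253),(86,374)]),174))
c=lambda p:[(310+a/5,150+b/5) for a,b in p]
print('knobs scene z172',px2w('scene0',c([(272,104),(406,146)]),172))
print('handle top',px2w('scene0',c([(298,60),(308,53),(386,75),(384,82)]),208))
print('lens scene z135',px2w('scene0',c([(286,237)]),135))
print('cup',px2w('top0',[(324,158)],65))
```

```text
foot edge(far L,R) z60 [[ 612.9 -107.3   60. ]
 [ 638.3 -162.6   60. ]]
stem z39 [[ 599.1 -152.7   39. ]
 [ 507.8 -192.    39. ]]
plate ends z60 [[ 480.  -170.4   60. ]
 [ 505.  -229.    60. ]]
socket end z44 [[ 457. -211.   44.]]
tray corners z30 [[ 642.5  -42.4   30. ]
 [ 772.  -254.8   30. ]
 [ 509.4 -412.4   30. ]
 [ 382.4 -198.8   30. ]]
rails z25 [[709.  337.7  25. ]
 [390.6 354.5  25. ]
 [707.9 277.3  25. ]
 [389.4 296.6  25. ]]
bars z30 [[718.1 355.2  30. ]
 [714.  256.2  30. ]
 [381.5 375.3  30. ]
 [377.9 275.2  30. ]]
knobs top z174 [[551.4 315.9 174. ]
 [470.1 320.  174. ]]
knobs scene z172 [[474.4 328.7 172. ]
 [552.2 323.5 172. ]]
handle top [[490.7 320.9 208. ]
 [492.6 329.5 208. ]
 [536.6 328.1 208. ]
 [538.2 321.4 208. ]]
lens scene z135 [[509.9 269.8 135. ]]
cup [[736.9   1.1  65. ]]
```

The slide axis has a yaw of about -0.055, and the handle top is at about (514,323). The tall stick's axis has a yaw of about 0.415, with its foot at (626,-135). I'll move towards the handle first.

Call:
apply_moves --targets '[{"delta_pos": [-1, -0.33, -0.24]}, {"delta_pos": [-1, -0.33, -0.24]}, {"delta_pos": [-1, -0.33, -0.24]}, {"delta_pos": [-1, -0.33, -0.24]}]' --jaw 1

```text
validation failed for argument at $.ta...
```

Call:
apply_moves --targets '[{"delta_pos": [-1, -0.33, 0], "rotation": [0, 0, -0.059]}, {"delta_pos": [-1, -0.33, 0], "rotation": [0, 0, -0.059]}, {"delta_pos": [-1, -0.33, 0], "rotation": [0, 0, -0.059]}, {"delta_pos": [-1, -0.33, 0], "rotation": [0, 0, -0.059]}, {"delta_pos": [-1, -0.33, 0], "rotation": [0, 0, -0.059]}]'

```text
t: 0.72
eef_pos: [315.7, 446.3, 252.8]
orientation: [-0.088, -3.14, 0.001]
ft_force: [-0.7, 0.5, 0.2]
grip_width: 1.002
gripper_force: 0.0
```

Run:
```python
from h import *
s=ctrl.observe();print(s['t'],s['eef_pos'],s['qpos'],s['ft_force'])
print(delta([514,322,290],R.from_matrix(np.array([[-.9985,.055,0],[.055,.9985,0],[0,0,-1]]))))
snap('wrist','w1')
```

```text
0.725 [315.68494089 446.31059205 252.81878683] [ 8.39127145e-01  3.19876793e-01 -2.93508531e-03  1.24889151e+00
 -1.00813836e-05  8.95284446e-01] [-0.71421249  0.47758834  0.20333143]
(array([-1.0248, -0.5651, -0.1861]), array([-0.0002, -0.0002, -0.0004]))
```

View pics/w1.png

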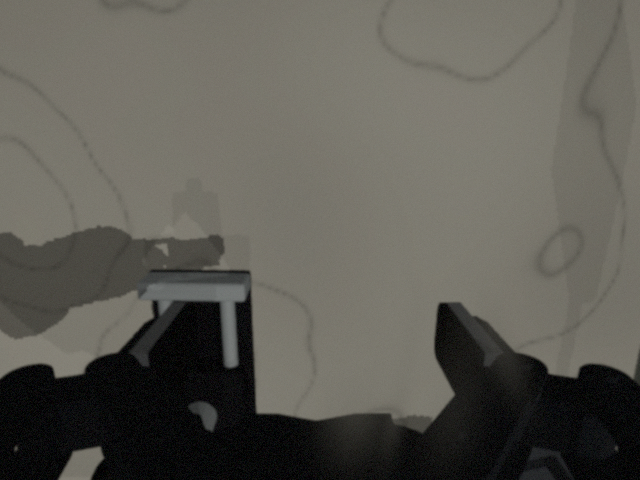

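The wrist view looks past the fingers. The slide's near bar is at (195,287) and the camera is lower left. Every row seems to need both fields. Next I'll hover over the handle.

Call:
apply_moves --targets '[{"delta_pos": [-0.5, -0.28, -0.185], "rotation": [0, 0, 0]}, {"delta_pos": [-1, -0.565, -0.185], "rotation": [0, 0, 0]}, {"delta_pos": [-1, -0.565, -0.185], "rotation": [0, 0, 0]}, {"delta_pos": [-1, -0.565, -0.185], "rotation": [0, 0, 0]}, {"delta_pos": [-1, -0.565, -0.185], "rotation": [0, 0, 0]}, {"delta_pos": [-1, -0.565, -0.185], "rotation": [0, 0, 0]}]'

```text
t: 1.52
eef_pos: [506.9, 325.4, 289.9]
orientation: [-0.08, -3.139, -0.0]
ft_force: [0.1, 0.1, 0.2]
grip_width: 0.997
gripper_force: 0.0
```

Run:
```python
from h import *
s=ctrl.observe();print(s['t'],s['eef_pos'],s['qpos'],s['ft_force'])
d=snap('wrist','w2');print(d['T'].round(2))
f=d['frame'][:,:,::-1];g=np.clip((f/255.)**.5*255,0,255).astype(np.uint8);cv2.imwrite('pics/w2b.png',g)
print(w2px('w2',[[514,322,208],[490,323,208],[538,321,208]]))
```

```text
1.525 [506.85852996 325.39925936 289.92438402] [4.64995572e-01 4.33418656e-01 2.59285520e-01 1.39772818e+00
 9.16542530e-04 5.15881845e-01] [0.10243001 0.13497788 0.18285189]
[[ 5.0000e-02 -9.7000e-01 -2.6000e-01  4.4189e+02]
 [ 1.0000e+00  5.0000e-02  1.0000e-02  3.3047e+02]
 [ 0.0000e+00 -2.6000e-01  9.7000e-01  4.0986e+02]
 [ 0.0000e+00  0.0000e+00  0.0000e+00  1.0000e+00]]
[[306.7 277.3]
 [306.  233.6]
 [307.4 318.4]]
```

View pics/w2b.png

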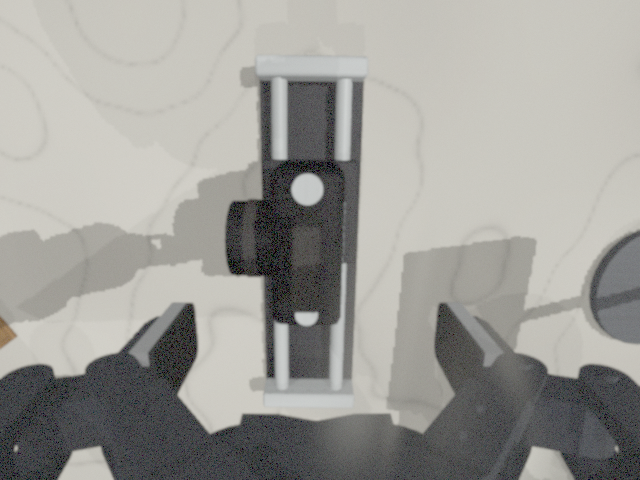

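Run:
```python
from h import *
print('body z170',px2w('w2',[(308,160),(308,325),(273,240),(345,240)],170))
print('knobs z172',px2w('w2',[(307,188),(306,318)],172))
print('patch z208',px2w('w2',[(306,265),(292,265),(320,265)],208),'z170',px2w('w2',[(306,227)],170))
print('rails',px2w('w2',[(279,80),(343,80),(281,380),(335,380)],25))
print('lens front z135',px2w('w2',[(228,237)],135))
f=cv2.imread('pics/w2b.png').astype(int).mean(2)
print(f[220:330:4,300:312].mean(1).round())
g=cv2.resize(np.clip(cv2.imread('pics/w2b.png')[140:340,200:400].astype(float)*2.2,0,255).astype(np.uint8),None,fx=3,fy=3);cv2.imwrite('pics/w2c.png',g)
```

```text
body z170 [[454.6 325.3 170. ]
 [560.9 319.3 170. ]
 [502.1 300.9 170. ]
 [504.4 345.5 170. ]]
knobs z172 [[470.8 323.8 172. ]
 [554.8 318.4 172. ]]
patch z208 [[507.1 322.  208. ]
 [506.7 314.6 208. ]
 [507.5 329.4 208. ]] z170 [[494.9 321.8 170. ]]
rails [[388.9 299.8  25. ]
 [391.9 357.9  25. ]
 [698.3 278.9  25. ]
 [701.3 338.6  25. ]]
lens front z135 [[507.  264.8 135. ]]
[ 59.  64.  76.  84.  81.  84.  80.  82.  82.  84.  84.  78.  67.  59.
  64.  66.  65.  65.  61.  63.  62.  56.  60. 149. 202. 203. 178.  85.]
```

View pics/w2c.png

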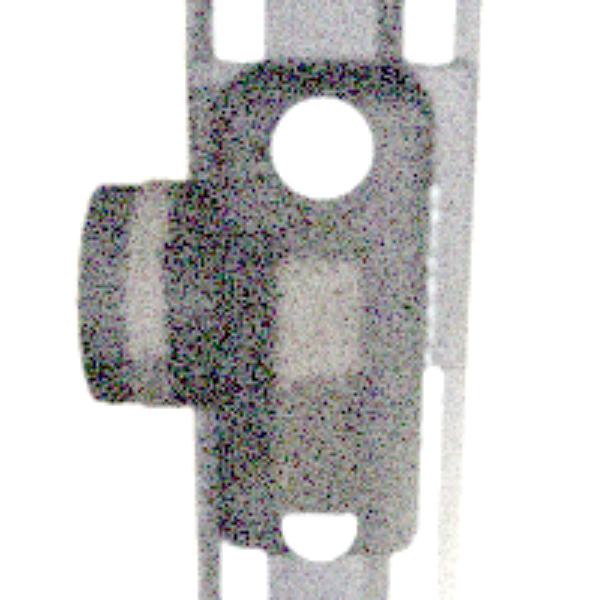

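The straight cut across the far knob shows the handle's top spans rows 225–311. So the handle centre is at about (510,322) and the lens front at about (507,265). I'll descend and pinch.

Call:
apply_moves --targets '[{"delta_pos": [-0.015, -0.018, 0.2], "rotation": [0, 0, 0]}, {"delta_pos": [-0.015, -0.018, 0.45], "rotation": [0, 0, 0]}, {"delta_pos": [-0.015, -0.018, 0.45], "rotation": [0, 0, 0]}, {"delta_pos": [-0.015, -0.018, 0.45], "rotation": [0, 0, 0]}]'

```text
t: 2.08
eef_pos: [510.8, 321.7, 202.3]
orientation: [0.08, 3.139, 0.002]
ft_force: [1.1, 0.9, 0.7]
grip_width: 1.002
gripper_force: 0.0
```

Call:
apply_moves --targets '[{"delta_pos": [0, 0, 0], "rotation": [0, 0, 0]}, {"delta_pos": [0, 0, 0], "rotation": [0, 0, 0]}, {"delta_pos": [0, 0, 0], "rotation": [0, 0, 0]}, {"delta_pos": [0, 0, 0], "rotation": [0, 0, 0]}, {"delta_pos": [0, 0, 0], "rotation": [0, 0, 0]}, {"delta_pos": [0, 0, 0], "rotation": [0, 0, 0]}, {"delta_pos": [0, 0, 0], "rotation": [0, 0, 0]}, {"delta_pos": [0, 0, 0], "rotation": [0, 0, 0]}]' --jaw -1

```text
t: 3.08
eef_pos: [511.2, 319.4, 201.0]
orientation: [0.085, 3.139, -0.003]
ft_force: [-0.9, -3.4, 4.6]
grip_width: 0.176
gripper_force: 61.5
```

Pinched. Now I'll slide it out.

Call:
apply_moves --targets '[{"delta_pos": [-0.08, 0, 0], "rotation": [0, 0, 0]}, {"delta_pos": [-0.16, 0, 0], "rotation": [0, 0, 0]}, {"delta_pos": [-0.24, 0, 0], "rotation": [0, 0, 0]}, {"delta_pos": [-0.32, 0, 0], "rotation": [0, 0, 0]}, {"delta_pos": [-0.4, 0, 0], "rotation": [0, 0, 0]}, {"delta_pos": [-0.4, 0, 0], "rotation": [0, 0, 0]}]'

```text
t: 3.82
eef_pos: [593.0, 314.2, 201.0]
orientation: [0.087, 3.137, -0.004]
ft_force: [2.4, -6.8, 5.0]
grip_width: 0.177
gripper_force: 61.3
```

Call:
apply_moves --targets '[{"delta_pos": [-0.03, 0, 0], "rotation": [0, 0, 0]}, {"delta_pos": [-0.05, 0, 0], "rotation": [0, 0, 0]}, {"delta_pos": [-0.05, 0, 0], "rotation": [0, 0, 0]}]'

```text
t: 4.2
eef_pos: [601.3, 313.7, 201.0]
orientation: [0.086, 3.14, -0.005]
ft_force: [-1.5, -7.1, 4.8]
grip_width: 0.177
gripper_force: 61.5
```

Call:
apply_moves --targets '[{"delta_pos": [-0.04, -0.01, 0], "rotation": [0, 0, 0]}, {"delta_pos": [-0.05, -0.01, 0], "rotation": [0, 0, 0]}, {"delta_pos": [-0.05, -0.01, 0], "rotation": [0, 0, 0]}]'

```text
t: 4.58
eef_pos: [611.3, 313.0, 201.0]
orientation: [0.084, 3.139, 0.0]
ft_force: [-1.3, -1.8, 5.5]
grip_width: 0.178
gripper_force: 61.6
```

Call:
apply_moves --targets '[{"delta_pos": [-0.03, 0, 0], "rotation": [0, 0, 0]}, {"delta_pos": [-0.04, 0, 0], "rotation": [0, 0, 0]}, {"delta_pos": [-0.04, 0, 0], "rotation": [0, 0, 0]}]'

```text
t: 4.95
eef_pos: [619.2, 312.5, 201.0]
orientation: [0.084, 3.139, -0.0]
ft_force: [-2.3, -4.1, 5.8]
grip_width: 0.174
gripper_force: 61.7
```

Call:
apply_moves --targets '[{"delta_pos": [-0.02, -0.005, 0], "rotation": [0, 0, 0]}, {"delta_pos": [-0.04, -0.005, 0], "rotation": [0, 0, 0]}, {"delta_pos": [-0.04, -0.005, 0], "rotation": [0, 0, 0]}]'

```text
t: 5.32
eef_pos: [619.5, 312.4, 201.0]
orientation: [-0.08, -3.127, -0.002]
ft_force: [-23.4, -2.1, 15.6]
grip_width: 0.175
gripper_force: 63.4
```

Call:
apply_moves --targets '[{"delta_pos": [-0.02, 0, 0], "rotation": [0, 0, 0]}, {"delta_pos": [-0.04, 0, 0], "rotation": [0, 0, 0]}, {"delta_pos": [-0.04, 0, 0], "rotation": [0, 0, 0]}]'

```text
t: 5.7
eef_pos: [620.2, 312.4, 200.8]
orientation: [-0.077, -3.113, -0.001]
ft_force: [-42.5, -2.3, 26.0]
grip_width: 0.179
gripper_force: 65.2
```

That's the stop: the TCP holds at x≈619.5 and the force climbs. I'll ease the push off, release and look.

Call:
apply_moves --targets '[{"delta_pos": [0.03, 0, 0], "rotation": [0, 0, 0]}, {"delta_pos": [0.065, 0, 0], "rotation": [0, 0, 0]}, {"delta_pos": [0.065, 0, 0], "rotation": [0, 0, 0]}, {"delta_pos": [0.065, 0, 0], "rotation": [0, 0, 0]}]'

```text
t: 6.2
eef_pos: [619.9, 312.4, 200.8]
orientation: [-0.082, -3.137, -0.003]
ft_force: [-7.1, -0.0, 8.9]
grip_width: 0.176
gripper_force: 62.6
```

Call:
apply_moves --targets '[{"delta_pos": [0, 0, 0], "rotation": [0, 0, 0]}, {"delta_pos": [0, 0, 0], "rotation": [0, 0, 0]}, {"delta_pos": [0, 0, 0], "rotation": [0, 0, 0]}, {"delta_pos": [0, 0, 0], "rotation": [0, 0, 0]}, {"delta_pos": [0, 0, -0.2], "rotation": [0, 0, 0]}, {"delta_pos": [0, 0, -0.4], "rotation": [0, 0, 0]}, {"delta_pos": [0, 0, -0.4], "rotation": [0, 0, 0]}, {"delta_pos": [0, 0, -0.4], "rotation": [0, 0, 0]}]' --jaw 1

```text
t: 7.2
eef_pos: [621.7, 311.7, 279.9]
orientation: [0.082, 3.14, 0.0]
ft_force: [0.1, 0.0, 0.9]
grip_width: 1.002
gripper_force: 0.0
```

Run:
```python
from h import *
a=.415;T=R.from_matrix(np.array([[-np.cos(a),-np.sin(a),0],[-np.sin(a),np.cos(a),0],[0,0,-1]]))
F=np.array([625.6,-135]);u=np.array([np.cos(a),np.sin(a)]);g=np.array([541,-173])+u*18
print(g,ctrl.observe()['eef_pos'],delta([*g,200],T))
snap('wrist','w3');t=snap('top','t3')
s=snap('scene','s3')
g=cv2.resize(np.clip((s['frame'][140:280,310:470,::-1]/255.)**.6*255,0,255).astype(np.uint8),None,fx=4,fy=4);cv2.imwrite('pics/s3c.png',g)
```

```text
[ 557.47209377 -165.74258125] [621.72164436 311.71335928 279.87416326] (array([ 0.1957, -2.4009,  0.3991]), array([ 0.    ,  0.    , -0.1488]))
```

View pics/s3c.png

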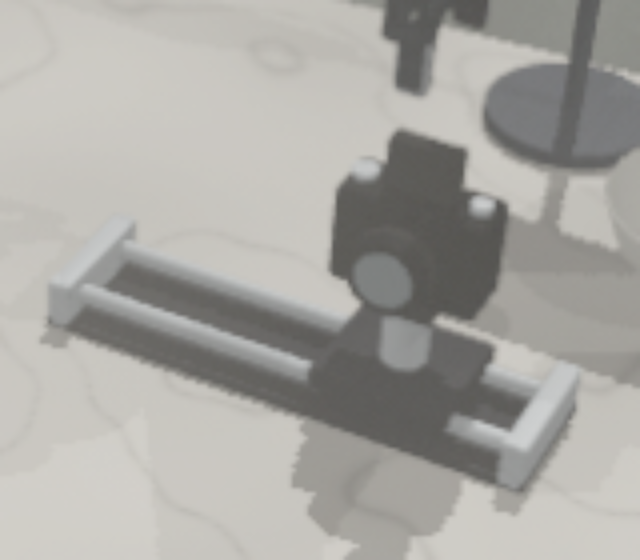

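The camera is against its far stop and the fingers are clear. Lens centre is at crop (383,280). Next I'll move over to the tray.

Call:
apply_moves --targets '[{"delta_pos": [0.05, -0.3, 0], "rotation": [0, 0, 0]}, {"delta_pos": [0.1, -0.6, 0], "rotation": [0, 0, 0]}, {"delta_pos": [0.1, -0.9, 0], "rotation": [0, 0, -0.05]}, {"delta_pos": [0.1, -1, 0], "rotation": [0, 0, -0.1]}, {"delta_pos": [0.1, -1, 0], "rotation": [0, 0, -0.1488]}, {"delta_pos": [0.1, -1, 0], "rotation": [0, 0, -0.1488]}]'

```text
t: 8.1
eef_pos: [590.5, 112.6, 279.4]
orientation: [0.643, -3.073, -0.001]
ft_force: [0.4, 0.3, -0.2]
grip_width: 0.999
gripper_force: 0.0
```

Run:
```python
from h import *
a=.415;T=R.from_matrix(np.array([[-np.cos(a),-np.sin(a),0],[-np.sin(a),np.cos(a),0],[0,0,-1]]))
print(ctrl.observe()['eef_pos'],delta([557.5,-165.7,250],T))
print('lens',px2w('s3',[(310+383/4,140+280/4)],135), 'handle',px2w('s3',[(310+428/4,140+140/4)],208))
```

```text
[590.54998288 112.57996036 279.39111875] (array([ 0.709 , -1.2085,  0.1472]), array([ 0.0002, -0.0005, -0.0008]))
lens [[618.3 263.5 135. ]] handle [[620.6 318.6 208. ]]
```

Call:
apply_moves --targets '[{"delta_pos": [0.15, -0.25, 0], "rotation": [0, 0, 0]}, {"delta_pos": [0.3, -0.5, 0], "rotation": [0, 0, 0]}, {"delta_pos": [0.59, -1, 0], "rotation": [0, 0, 0]}, {"delta_pos": [0.59, -1, 0], "rotation": [0, 0, 0]}, {"delta_pos": [0.59, -1, 0], "rotation": [0, 0, 0]}, {"delta_pos": [0.59, -1, 0], "rotation": [0, 0, 0]}]'

```text
t: 8.85
eef_pos: [563.7, -116.9, 279.8]
orientation: [0.645, -3.074, -0.002]
ft_force: [0.2, 0.5, -0.0]
grip_width: 0.998
gripper_force: 0.0
```

Call:
apply_moves --targets '[{"delta_pos": [0.12, -0.2, 0.15], "rotation": [0, 0, 0]}, {"delta_pos": [0.12, -0.2, 0.15], "rotation": [0, 0, 0]}, {"delta_pos": [0.12, -0.2, 0.15], "rotation": [0, 0, 0]}]'

```text
t: 9.22
eef_pos: [558.1, -162.3, 250.2]
orientation: [0.649, -3.074, -0.002]
ft_force: [0.4, 0.2, 1.2]
grip_width: 1.003
gripper_force: 0.0
```

Run:
```python
from h import *
s=ctrl.observe();print(s['t'],s['eef_pos'],s['qpos'])
snap('wrist','w4')
print(w2px('w4',[[625.6,-135,60],[557.5,-165.7,39],[457,-211,44]]))
```

```text
9.225 [ 558.10480081 -162.25537442  250.22991267] [-3.92426624e-01  3.91648731e-01  9.42648608e-02  1.27421476e+00
  7.46921568e-04 -8.08596525e-01]
[[310.7 305.8]
 [310.  213.4]
 [308.4  73.4]]
```

View pics/w4.png

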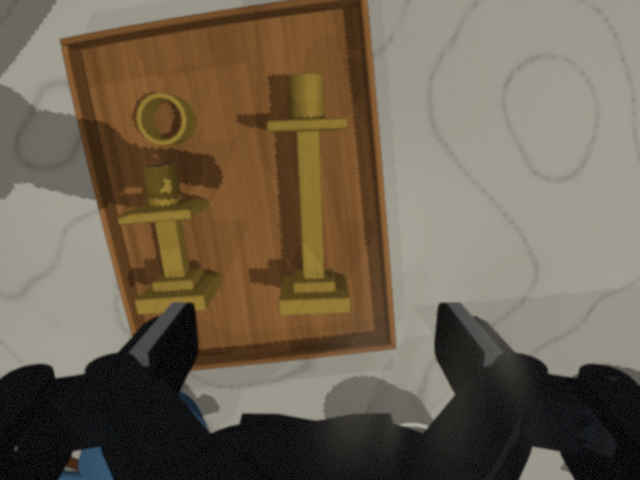

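The tall stick is centred. Its socket mouth is at (307,74), the stem's ends at (308,133) and (313,276), and the foot's top face spans (281..348, 303) with its outer edge at row ~313. I'll refine from these.

Run:
```python
from h import *
p=px2w('w4',[(308,133),(313,276)],39);print(p)
print('foot',px2w('w4',[(281,313),(349,313),(286,280),(344,280)],60))
print('plate',px2w('w4',[(268,128),(346,124)],60),'sock',px2w('w4',[(307,74)],44))
d=p[1]-p[0];a=np.arctan2(d[1],d[0]);print('yaw',a)
```

```text
[[ 498.1 -193.5   39. ]
 [ 607.5 -141.    39. ]]
foot [[ 641.8 -155.3   60. ]
 [ 618.6 -102.8   60. ]
 [ 612.7 -162.9   60. ]
 [ 593.4 -119.2   60. ]]
plate [[ 506.8 -222.    60. ]
 [ 480.6 -169.7   60. ]] sock [[ 457.8 -211.8   44. ]]
yaw 0.4474308221113438
```

Call:
apply_moves --targets '[{"delta_pos": [-0.011, -0.008, 0.2], "rotation": [0, 0, -0.01]}, {"delta_pos": [-0.011, -0.008, 0.45], "rotation": [0, 0, -0.01]}, {"delta_pos": [-0.011, -0.008, 0.7], "rotation": [0, 0, -0.01]}, {"delta_pos": [-0.011, -0.008, 0.85], "rotation": [0, 0, -0.01]}, {"delta_pos": [-0.011, -0.008, 0.85], "rotation": [0, 0, -0.01]}, {"delta_pos": [-0.011, -0.008, 0.85], "rotation": [0, 0, -0.01]}]' --jaw 0.3

```text
t: 10.02
eef_pos: [562.1, -164.2, 82.2]
orientation: [-0.697, 3.061, -0.002]
ft_force: [-0.5, -1.0, 0.5]
grip_width: 0.652
gripper_force: 0.0
```

Run:
```python
from h import *
a=.4475;T=R.from_matrix(np.array([[-np.cos(a),-np.sin(a),0],[-np.sin(a),np.cos(a),0],[0,0,-1]]))
s=ctrl.observe();print(s['eef_pos'],s['grip_width'],s['ft_force'],delta([560.8,-162.8,35],T))
```

```text
[ 562.14047092 -164.16526138   82.1887938 ] 0.6524689905553366 [-0.49338062 -1.00936863  0.45979935] (array([0.0036, 0.0095, 0.2359]), array([-0.0006,  0.0006,  0.    ]))
```

Call:
apply_moves --targets '[{"delta_pos": [0.004, 0.009, 0.1], "rotation": [0, 0, 0]}, {"delta_pos": [0.004, 0.009, 0.2], "rotation": [0, 0, 0]}, {"delta_pos": [0.004, 0.009, 0.235], "rotation": [0, 0, 0]}, {"delta_pos": [0.004, 0.009, 0.235], "rotation": [0, 0, 0]}, {"delta_pos": [0.004, 0.009, 0.235], "rotation": [0, 0, 0]}]'

```text
t: 10.65
eef_pos: [560.2, -163.5, 34.6]
orientation: [-0.695, 3.062, -0.002]
ft_force: [-0.4, -0.3, -0.2]
grip_width: 0.644
gripper_force: 0.0
```

Call:
apply_moves --targets '[{"delta_pos": [0, 0, 0], "rotation": [0, 0, 0]}, {"delta_pos": [0, 0, 0], "rotation": [0, 0, 0]}, {"delta_pos": [0, 0, 0], "rotation": [0, 0, 0]}, {"delta_pos": [0, 0, 0], "rotation": [0, 0, 0]}, {"delta_pos": [0, 0, 0], "rotation": [0, 0, 0]}, {"delta_pos": [0, 0, 0], "rotation": [0, 0, 0]}]' --jaw -1

```text
t: 11.4
eef_pos: [559.8, -163.6, 34.0]
orientation: [-0.695, 3.063, -0.002]
ft_force: [-1.0, -1.6, 5.1]
grip_width: 0.202
gripper_force: 59.5
```

Gripped: the opening is about 17 mm, which fits the stem. Lifting.

Call:
apply_moves --targets '[{"delta_pos": [0, 0, -0.1], "rotation": [0, 0, 0]}, {"delta_pos": [0, 0, -0.25], "rotation": [0, 0, 0]}, {"delta_pos": [0, 0, -0.4], "rotation": [0, 0, 0]}, {"delta_pos": [0, 0, -0.55], "rotation": [0, 0, 0]}, {"delta_pos": [0, 0, -0.65], "rotation": [0, 0, 0]}, {"delta_pos": [0, 0, -0.65], "rotation": [0, 0, 0]}, {"delta_pos": [0, 0, -0.65], "rotation": [0, 0, 0]}]'

```text
t: 12.28
eef_pos: [558.0, -162.6, 161.5]
orientation: [0.695, -3.061, -0.003]
ft_force: [-0.2, 0.5, -2.8]
grip_width: 0.2
gripper_force: 59.0
```

Run:
```python
from h import *
a=1.514;T=R.from_matrix(np.array([[-np.cos(a),-np.sin(a),0],[-np.sin(a),np.cos(a),0],[0,0,-1]]))
s=ctrl.observe();print(s['t'],s['eef_pos'],s['grip_width'],s['ft_force'],s['moment'],s['gripper_force'],delta([605.5,61.4,139],T))
```

```text
12.275 [ 558.03950927 -162.62582284  161.54801   ] 0.20046419006420332 [-0.16792587  0.52537447 -2.80885816] [ 0.0484764  -0.05724136  0.02116598] 58.97800147533417 (array([-0.6979,  0.9076,  0.1137]), array([ 1.000e-03, -1.000e-04, -3.398e-01]))
```

Call:
apply_moves --targets '[{"delta_pos": [-0.08, 0.1, 0], "rotation": [0, 0, -0.04]}, {"delta_pos": [-0.17, 0.22, 0], "rotation": [0, 0, -0.08]}, {"delta_pos": [-0.26, 0.34, 0], "rotation": [0, 0, -0.125]}, {"delta_pos": [-0.35, 0.46, 0], "rotation": [0, 0, -0.17]}, {"delta_pos": [-0.44, 0.58, 0], "rotation": [0, 0, -0.215]}, {"delta_pos": [-0.52, 0.68, 0], "rotation": [0, 0, -0.26]}, {"delta_pos": [-0.58, 0.76, 0], "rotation": [0, 0, -0.3]}, {"delta_pos": [-0.62, 0.8, 0], "rotation": [0, 0, -0.33]}]'

```text
t: 13.28
eef_pos: [600.6, 36.0, 161.1]
orientation: [2.126, -2.31, -0.005]
ft_force: [-0.6, -0.4, -3.2]
grip_width: 0.2
gripper_force: 58.9
```

Call:
apply_moves --targets '[{"delta_pos": [0, 0, 0], "rotation": [0, 0, 0]}, {"delta_pos": [0, 0, 0], "rotation": [0, 0, 0]}, {"delta_pos": [0, 0, 0], "rotation": [0, 0, 0]}]'

```text
t: 13.65
eef_pos: [601.5, 34.1, 162.9]
orientation: [2.12, -2.318, -0.001]
ft_force: [0.1, 0.3, -2.8]
grip_width: 0.202
gripper_force: 58.9
```

Run:
```python
from h import *
a=1.514;T=R.from_matrix(np.array([[-np.cos(a),-np.sin(a),0],[-np.sin(a),np.cos(a),0],[0,0,-1]]))
s=ctrl.observe();print(s['t'],s['eef_pos'],s['grip_width'],s['gripper_force'],delta([605.5,61.4,139],T))
```

```text
13.65 [601.51044672  34.07411433 162.86663122] 0.20222995256067547 58.921210169792175 (array([-0.1379, -0.0078,  0.1193]), array([ 0.0003, -0.    , -0.0103]))
```

Call:
apply_moves --targets '[{"delta_pos": [-0.05, -0.008, 0.06], "rotation": [0, 0, -0.01]}, {"delta_pos": [-0.1, -0.008, 0.1], "rotation": [0, 0, -0.01]}, {"delta_pos": [-0.138, -0.008, 0.119], "rotation": [0, 0, -0.01]}, {"delta_pos": [-0.138, -0.008, 0.119], "rotation": [0, 0, -0.01]}, {"delta_pos": [-0.138, -0.008, 0.119], "rotation": [0, 0, -0.01]}, {"delta_pos": [-0.138, -0.008, 0.119], "rotation": [0, 0, -0.01]}]'

```text
t: 14.4
eef_pos: [606.2, 61.8, 139.9]
orientation: [-2.157, 2.283, -0.001]
ft_force: [0.6, 0.5, -2.1]
grip_width: 0.199
gripper_force: 59.0
```

Run:
```python
from h import *
s=ctrl.observe();print(s['t'],s['eef_pos'],s['gripper_force'],s['dq'].round(3))
d=snap('scene','s5');e=snap('top','t5')
f=lambda i,x,y,w,h,k:cv2.resize(np.clip((i[y:y+h,x:x+w,::-1]/255.)**.7*255,0,255).astype(np.uint8),None,fx=k,fy=k,interpolation=cv2.INTER_CUBIC)
a=f(d['frame'],280,100,200,190,2.9);b=f(e['frame'],180,145,72,190,2.9)
cv2.imwrite('pics/f5.png',np.hstack([a,b]))
print('pred foot corners+top',w2px('s5',[[610,139.7,135],[599,-50,135],[616.8,259.5,135]]))
```

```text
14.4 [606.17459042  61.81867055 139.90782985] 58.972392082214355 [-0.003 -0.    -0.002 -0.     0.     0.001]
pred foot corners+top [[383.9 236.9]
 [345.6 285.2]
 [404.6 210.7]]
```

View pics/f5.png

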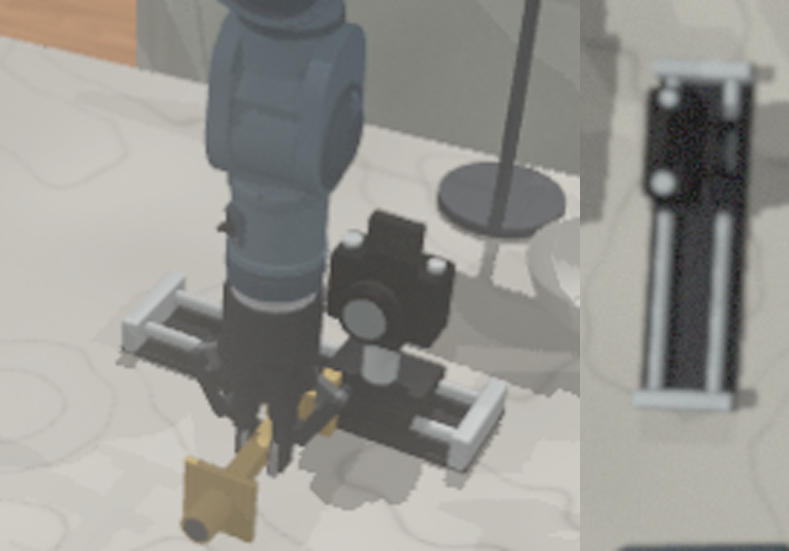

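The lens is at (405,210) against a predicted (404.6,210.7). The socket mouth is at (348,283) against (345.6,285.2), so the stick is placed and level to within a few mm, and the camera is still at the far stop. Handing in.

Call:
apply_moves --targets '[{"delta_pos": [0, 0, 0], "rotation": [0, 0, 0]}, {"delta_pos": [0, 0, 0], "rotation": [0, 0, 0]}, {"delta_pos": [0, 0, 0], "rotation": [0, 0, 0]}, {"delta_pos": [0, 0, 0], "rotation": [0, 0, 0]}]'

```text
t: 15.0
eef_pos: [605.9, 62.0, 139.5]
orientation: [-2.158, 2.283, 0.0]
ft_force: [-0.2, 0.1, -3.3]
grip_width: 0.203
gripper_force: 59.0
```

```bash
python3 -c "
from rig import ctrl
print(ctrl.close_job())"
```

```text
the job is handed in; nothing more can be done
None
```

I slid the camera to its far stop and handed the job in at 15 s with the longer candlestick held level, its foot facing the lens at about 12 cm; my measurements put it within tolerance, but the hand-in gave no verdict.

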